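Tip a panel over onto the sanding board

TASK

Turn the small wooden lid panel over onto the sanding board without ever picking it up: with your fingertips push it against the board's edge until it tips up on edge and flips over onto the board, inlaid side down. Then push it along the board until its leading edge rests squarely against the fence. Leave everything else on the bench where it is.

Things in the scene. Friction and masses are not known exactly. Their poses are not given: they have to be found in the camera images.
- board: Sanding board fixed to the bench: plywood slab 170 (x) by 300 (y) by 12 mm thick with a dark fence on it. Origin at bench height in the middle of its front edge, a straight upright step 12 mm high running along y that faces the panel; x points level from that edge across the slab to the fence, z up. The panel starts on the bench before the edge (at negative x), its centre 70 to 115 mm from it.
- fence_face (a point): Middle of the fence's face, 130 mm from the board's front edge along the board's x, 6 mm above the slab's top. The fence is a wooden strip 260 mm long (board y), 25 mm wide and 20 mm high on the slab; its top is 32 mm over the bench.
- panel: Loose wooden box lid, 80 to 170 g: slab 90 (x) by 110 (y) by 7 mm, its plain underside a centred 74 x 94 x 7 mm block, so an 8 mm lip runs all round 7 mm over the bench; 14 mm thick in all. Origin at the centre of the plain underside; z points out of the inlaid face (flush dark disc, stripes), up at the start; x towards the board within 0.3 rad. Rubbery fingertips pressing its back edge grip it by friction.
- panel_front (a point): Middle of the panel's front edge, on the lip (at its x = +45 mm, z = 10.5 mm), the one facing the board at the start.
- panel_back (a point): Middle of the panel's back edge, on the lip (at its x = -45 mm, z = 10.5 mm), away from the board at the start; once flipped over it is the leading edge, nearest the fence.
- panel_back_l (a point): Point on the back edge, 50 mm to the panel's +y of panel_back.
- panel_back_r (a point): Point on the back edge, 50 mm to the panel's -y of panel_back.
- weight: Bystander: dark steel block 90 x 45 x 45 mm high, 1.4 kg, standing on the board beside the panel's way, its long side along the board's x, about 122 mm to the board's +y. Origin at its underside.
- tape: Bystander: roll of yellow tape 50 mm across, 24 mm high, lying on the board about 122 mm to its -y. Origin at its underside.
- sandblock: Bystander: cork sanding block with a red-brown top, 100 x 55 x 29 mm high on the bench, about 140 mm to the board's -y of the panel's way. Origin at its underside.
- pencil: Bystander: flat red carpenter's pencil 145 x 13 x 7 mm on the bench, about 125 mm to the board's +y of the panel's way. Origin at its underside.
- hammer: Bystander: hammer lying on the bench, far to the robot's right. Origin at its underside.
- caliper: Bystander: steel caliper 220 mm long, flat on the bench to the robot's left. Origin at its underside.
- glue: Bystander: white glue bottle 56 mm across, 150 mm high, standing to the robot's left. Origin at its underside.
Mind the look-alikes: they are no part of the job. Of the things that look like the panel, the smallest one is meant.

How it is judged:
By the outcome, as a careful person would: the job done as asked, in the order asked, and still so for the second after the job is handed in, with the robot touching nothing.
It also fails if it takes over 61 s, if anything falls off the work surface, if the arm or the gripper's body presses on something with over 40 N, if the wrist force passes 120 N, or if a joint passes its speed limit or range.

ROBOT

A 7-joint arm with a two-finger parallel gripper is mounted at the origin on the work surface. World frame = base frame: x ahead of the robot, y to its left, z up, the work surface at z = 0. Lengths are in m, angles in rad, forces in N, time in s.
With the tool pointing down it reaches from about 0.35 to 0.9 m from the base axis. Payload 8.1 kg.
Tool frame: the origin (TCP) lies midway between the tips of the shut fingers; the grasp point (between the pads) lies 19 mm behind it (bot.pinch_z is the distance from the TCP to the grasp point, in m); z points along the fingers, y is the direction in which the jaws open and shut (so a half turn about z gives the same grasp; the last joint's range is limited). The gripper opens to 92 mm and grips with 3 to 60 N. Pads are 19 mm wide; open, the fingers measure 130 mm over their backs; the gripper's body (75 mm by 190 mm) begins 47 mm behind the grasp point.
Start: joints at [-1.307, 0.434, 0.025, 1.573, -0.012, 1.134, -0.075], TCP at [0.224, 0.583, 0.227] pointing down, gripper open.
Joint ranges: [-2.62, 2.62], [-0.44, 2.09], [-1.27, 1.32], [0.08, 2.57], [-1.32, 4.46], [0.12, 2], [-2.74, 2.74]. Speed limits (rad/s): [2.22, 2.22, 3.01, 3.01, 3.14, 3.14, 3.14].

INTERFACE

Orientations are given as a 3x3 rotation matrix whose columns are the frame's x, y, z axes.
In Python, from bench import bot gives the robot as it stands.
- The arm moves only by the tool jog_arm, never from a script. Its argument "increments" is a list that holds one entry, the list of rows, each a list of 7 numbers: the opening, from 0 (shut) to 1 (fully open), then the shift along the tool's x, y, z in mm, then the turn, a rotation vector about the tool's x, y, z in rad. In form: [[[hand, x, y, z, ax, ay, az], ...]]. A call has exactly 10 rows; each row shifts and turns the pose as measured when the row begins, along the tool's axes as they then stand; what a row does not reach is not made up. A row lasts 1/8 s, in which the tool goes at most 62.5 mm and 10.7 degrees, less where a joint would pass 70% of its speed; a pose out of reach is approached as far as the arm can. A call is refused whole if a number of a shift passes 62.5 or a number of a turn 0.188, either way. A call with a gripper value outside its range is refused whole. The fingers move at their own pace and stop on an object; "squeeze" is the grip in N (left out, the last holds). Time passes only in rows, so rows that do not move let the fingers close, or fill a call up. It gives the time, the measured TCP pose, the force and the opening at its end, in the units of the state.
- bot.read_state(): the state, without advancing time (a new reading comes with each control period).
- bot.camera(name): name is "scene" or "top" or "wrist"; returns a dict with "frame" (400x640x3 uint8, blue, green, red), "vfov" (degrees; the focal length in pixels is half the picture's height over the tangent of half this angle, whatever the lens; pixels are square), "cx", "cy" (the principal point, pixels), "k1" (the pictures are not rectified: a ray, as slopes to the right and down, at radius r is drawn at 1 + k1 r^2 times it, then the intrinsics apply), "camera_from_world" (4x4, takes a point from world to camera coordinates). Camera axes: x right, y down, z forward; pixel columns grow to the right and rows downward; lengths in m; the calibration is good to about 2 mm. A picture is of the moment at which its call begins. There is no depth.
- bot.finish_job(): hands the job in, once; it reports no verdict.
Trained networks look in the newest picture that a camera, given by its name, has taken for a name from the list of things; names that differ only in an ending like _2 or _b are one class to them, and where a whole thing is asked for, a point or a joint stands for the part that bears it (a point fixed in the world has none). Each returns a list of dicts, best first, with "score" (0 to 1); they miss things now and then, are a little off and sometimes report something else, mostly with a low value. They report only what shows in the picture. A call takes as long as a camera call. They do not tell look-alikes from the thing itself.
- bot.spot_in(camera, query): "location" ([x, y, z] in m, in world coordinates, good to about 4 mm: the middle of the surface that is visible of it).
- bot.regions_of(camera, query): "mask" (400x640 bool, what is visible of it).
- bot.tip_of(camera, query): "location" ([x, y, z] in m, in world coordinates, good to about 4 mm: a listed point, or the origin of a listed thing).
The state is a dict: "time_s": time; "joint_positions": joint angles; "qd": joint speeds; "tau": joint torques, N m; "position": TCP position; "eef_rot": TCP orientation; "force": force on the tool from outside, world axes, zero at the start; "moment": the same for the moment, N m; "finger_gap": finger opening in m.
Only numpy, scipy, OpenCV 4.12 (cv2) and the standard library are available. Lean on these libraries where they do the work, as an engineer would, in place of code of your own. Each camera call takes 0.05 s, during which the arm holds its last target. There are 200 camera calls.

## Working session

There is one attempt and no reset: what is moved stays moved. The work goes in short steps, Python scripts to look and compute and a tool call to move; the robot and the scene stay as the last step left them, time stands still between calls to the robot, and variables do not carry over. Pictures are saved under pics/ and viewed, about 8 in all and at most 12, crops included, and the job is handed in when it is done.

Besides the shell and the picture viewer there is one more tool, called after "Call:" by a JSON object that holds its "op" and its "data", one argument or row to a line. jog_arm: Moves the arm, as the interface text tells. Its arguments: {"type":"object","properties":{"increments":{"type":"array"},"squeeze":{"type":"number"}},"required":["increments"]}

```bash
ls; mkdir -p pics
python3 - <<'E'
from bench import bot
import cv2,numpy as np
for n in ["scene","top"]:
    c=bot.camera(n); cv2.imwrite(f"pics/{n}0.png",c["frame"])
    print(n,c["vfov"],c["cx"],c["cy"],c["k1"],np.round(c["camera_from_world"],3).tolist())
    for q in ["board","fence_face","panel","panel_front","panel_back","panel_back_l","panel_back_r","weight","tape","sandblock","pencil"]:
        print(q,[(np.round(d["location"],3).tolist(),round(d["score"],2)) for d in bot.tip_of(n,q)])
s=bot.read_state();print(s["time_s"],s["position"],np.round(s["eef_rot"],3).tolist(),s["finger_gap"])
E
```

```text
pics
scene 52.58039786687985 318.12443162947784 202.4417982390198 -0.005660552541457149 [[-0.726, 0.687, 0.014, 0.377], [0.506, 0.549, -0.665, -0.208], [-0.465, -0.476, -0.746, 1.431], [0.0, 0.0, 0.0, 1.0]]
board [([0.571, -0.005, -0.005], 0.93)]
fence_face [([0.536, 0.12, 0.02], 0.7), ([0.582, -0.062, 0.011], 0.7)]
panel [([0.308, -0.203, -0.003], 0.93), ([0.254, -0.42, 0.004], 0.66), ([0.58, -0.106, 0.0], 0.61)]
panel_front [([0.36, -0.213, 0.01], 0.72), ([0.225, -0.372, 0.015], 0.7), ([0.582, -0.06, 0.01], 0.62)]
panel_back [([0.527, -0.15, 0.012], 0.9), ([0.343, -0.44, 0.015], 0.76), ([0.246, -0.196, 0.013], 0.75), ([0.265, -0.128, 0.011], 0.69), ([0.629, -0.151, 0.008], 0.67), ([0.237, -0.254, 0.013], 0.64), ([0.58, -0.152, 0.014], 0.59), ([0.226, -0.507, 0.012], 0.56)]
panel_back_l [([0.527, -0.15, 0.012], 0.9), ([0.343, -0.44, 0.015], 0.76), ([0.246, -0.196, 0.013], 0.75), ([0.265, -0.128, 0.011], 0.69), ([0.629, -0.151, 0.008], 0.67), ([0.237, -0.254, 0.013], 0.64), ([0.58, -0.152, 0.014], 0.59), ([0.226, -0.507, 0.012], 0.56)]
panel_back_r [([0.527, -0.15, 0.012], 0.9), ([0.
[... 1424 characters left out ...]
([0.248, -0.195, 0.012], 0.68), ([0.26, -0.127, 0.014], 0.68), ([0.628, -0.155, 0.006], 0.59), ([0.34, -0.44, 0.016], 0.57)]
panel_back_r [([0.238, -0.259, 0.018], 0.96), ([0.228, -0.505, 0.013], 0.87), ([0.282, -0.471, 0.015], 0.82), ([0.581, -0.148, 0.008], 0.74), ([0.248, -0.195, 0.012], 0.68), ([0.26, -0.127, 0.014], 0.68), ([0.628, -0.155, 0.006], 0.59), ([0.34, -0.44, 0.016], 0.57)]
weight [([0.434, 0.035, 0.01], 0.79)]
tape [([0.663, 0.111, 0.015], 0.57)]
sandblock [([0.738, -0.06, 0.001], 0.71)]
pencil [([0.474, -0.156, 0.004], 0.63), ([0.63, -0.158, 0.01], 0.56)]
1.2 [0.22418152 0.58343744 0.22674761] [[-0.933, 0.359, 0.0], [0.359, 0.933, 0.0], [-0.0, 0.0, -1.0]] 0.09193490491960886
```

View pics/top0.png

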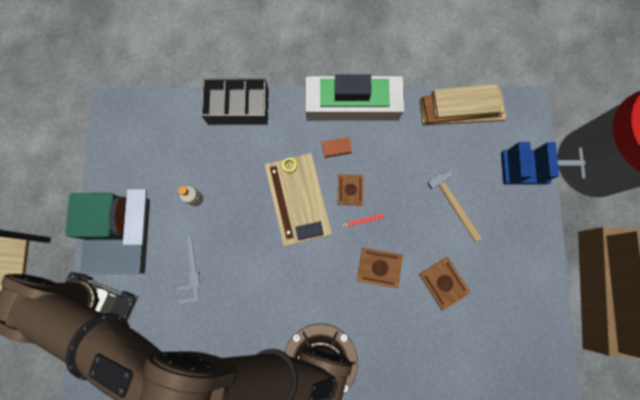

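```bash
cat > h.py <<'E'
import numpy as np,cv2
def px(c,P):
    M=c["camera_from_world"]; P=np.atleast_2d(P)
    q=P@M[:3,:3].T+M[:3,3]; s=q[:,:2]/q[:,2:]; r2=(s**2).sum(1,keepdims=True)
    f=200/np.tan(np.radians(c["vfov"]/2)); return s*(1+c["k1"]*r2)*f+[c["cx"],c["cy"]]
def onplane(c,uv,z):
    uv=np.atleast_2d(np.asarray(uv,float)); f=200/np.tan(np.radians(c["vfov"]/2))
    d=(uv-[c["cx"],c["cy"]])/f; s=d.copy()
    for _ in range(5): s=d/(1+c["k1"]*(s**2).sum(1,keepdims=True))
    M=c["camera_from_world"]; R=M[:3,:3]; o=-R.T@M[:3,3]
    ray=np.c_[s,np.ones(len(s))]@R; return o+ray*((z-o[2])/ray[:,2])[:,None]
E
python3 - <<'E'
import cv2
a=cv2.imread('pics/top0.png')[60:330,230:430]
cv2.imwrite('pics/topc.png',cv2.resize(a,None,fx=2.2,fy=2.2,interpolation=cv2.INTER_CUBIC))
E
```

```text
(no output)
```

The top picture shows three lids: (350,190), (380,267) and (445,283). The one at (350,190) is the smallest and lies in front of the board's edge, so it is the panel. I'll confirm that in a crop.

View pics/topc.png

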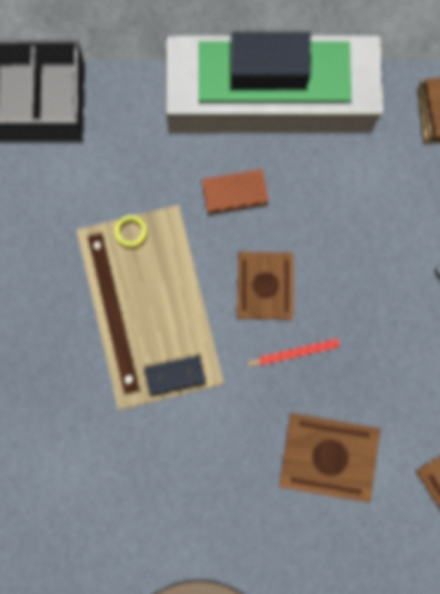

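Run:
```python
from bench import bot
import cv2,numpy as np
from h import *
for n in ["top","scene"]:
    c=bot.camera(n)
    for q,zz in [("panel",.014),("board",.012),("weight",.057),("tape",.036),("sandblock",.029),("pencil",.007)]:
        for d in bot.regions_of(n,q):
            m=d["mask"].astype(np.uint8); 
            if m.sum()<30: continue
            cn=max(cv2.findContours(m,0,1)[0],key=cv2.contourArea).reshape(-1,2)
            P=onplane(c,cn,zz)[:,:2]
            (cx,cy),(w,h),a=cv2.minAreaRect((P*1000).astype(np.float32))
            print(n,q,round(d["score"],2),"ctr",round(cx),round(cy),"size",round(w),round(h),"ang",round(a,1))
```

```text
top panel 0.89 ctr 580 -107 size 85 108 ang 89.5
top panel 0.72 ctr 308 -202 size 146 116 ang 79.4
top panel 0.6 ctr 257 -422 size 145 121 ang 30.4
top panel 0.54 ctr 435 36 size 54 95 ang 14.1
top board 0.63 ctr 548 77 size 306 174 ang 13.4
top weight 0.95 ctr 431 34 size 47 88 ang 15.6
top tape 0.73 ctr 575 -106 size 91 114 ang 89.5
top tape 0.62 ctr 664 108 size 56 48 ang 44.5
top sandblock 0.92 ctr 732 -59 size 67 105 ang 10.3
top pencil 0.7 ctr 549 81 size 308 176 ang 13.7
top pencil 0.43 ctr 472 -153 size 13 141 ang 13.2
scene panel 0.95 ctr 580 -105 size 92 112 ang 88.8
scene panel 0.83 ctr 305 -204 size 155 122 ang 80.3
scene panel 0.59 ctr 254 -421 size 155 123 ang 31.6
scene board 0.79 ctr 551 81 size 309 181 ang 14.5
scene weight 0.57 ctr 446 47 size 74 98 ang 11.8
scene sandblock 0.98 ctr 737 -53 size 67 112 ang 10.3
scene sandblock 0.3 ctr 323 448 size 70 223 ang 88.5
scene pencil 0.56 ctr 472 -150 size 16 148 ang 13.0
scene pencil 0.18 ctr 522 -500 size 282 98 ang 37.9
```

The crop confirms it: the smallest lid, in front of the board's edge at crop (265,285), is the panel. The two larger lids are decoys. In the board frame the panel is at about x=-102, y=+16, turned about -0.25 rad. Next I'll write a planner that turns board-frame waypoints into rows.

```bash
cat >> h.py <<'E'
from scipy.spatial.transform import Rotation as Ro
A=np.radians(14+90); O=np.array([.5705,-.0035,0])
BX=np.array([np.cos(A),np.sin(A),0]); BY=np.array([-np.sin(A),np.cos(A),0])
def W(b): return O+b[0]*BX+b[1]*BY+[0,0,b[2]]
def B(p): d=np.asarray(p)-O; return np.array([d@BX,d@BY,d[2]])
def Rt(t): # tool tilted tip-forward by t
    z=np.sin(t)*BX-np.cos(t)*np.array([0,0,1]); y=-BY; return np.c_[np.cross(y,z),y,z]
def plan(bot,wps):
    """wps: list of (hand, board xyz m, tilt, rows)"""
    s=bot.read_state(); p=np.array(s["position"]); R=np.array(s["eef_rot"]); out=[]
    print("t",round(s["time_s"],2),"board",np.round(B(p)*1000,1),"gap",round(s["finger_gap"],3),"F",np.round(s["force"],1))
    for h,b,t,n in wps:
        T=W(b); RT=Rt(t); rv=Ro.from_matrix(R.T@RT).as_rotvec()/n; dp=(T-p)/n
        for _ in range(n):
            d=R.T@dp*1000; out.append([h]+[round(v,1) for v in d]+[round(v,3) for v in rv]); p=p+dp; R=R@Ro.from_rotvec(rv).as_matrix()
    for r in out: print(r)
E
python3 - <<'E'
from bench import bot
from h import *
plan(bot,[(.6,(-.19,.019,.2),0,15),(.6,(-.19,.019,.1),0,5)])
E
```

```text
t 1.9 board [653.3 194.  226.7] gap 0.092 F [ 0.5  0.  -0.5]
[0.6, np.float64(-41.8), np.float64(-39.3), np.float64(1.8), np.float64(0.0), np.float64(-0.0), np.float64(0.064)]
[0.6, np.float64(-44.2), np.float64(-36.6), np.float64(1.8), np.float64(0.0), np.float64(-0.0), np.float64(0.064)]
[0.6, np.float64(-46.5), np.float64(-33.7), np.float64(1.8), np.float64(0.0), np.float64(-0.0), np.float64(0.064)]
[0.6, np.float64(-48.6), np.float64(-30.6), np.float64(1.8), np.float64(0.0), np.float64(-0.0), np.float64(0.064)]
[0.6, np.float64(-50.4), np.float64(-27.5), np.float64(1.8), np.float64(0.0), np.float64(-0.0), np.float64(0.064)]
[0.6, np.float64(-52.1), np.float64(-24.2), np.float64(1.8), np.float64(0.0), np.float64(-0.0), np.float64(0.064)]
[0.6, np.float64(-53.5), np.float64(-20.8), np.float64(1.8), np.float64(0.0), np.float64(-0.0), np.float64(0.064)]
[0.6, np.float64(-54.7), np.float64(-17.4), np.float64(1.8), np.float64(0.0), np.float64(-0.0), np.float64(0.064)]
[0.6, np.float64(-55.7), np.float64(-13.8), np.float64(1.8), np.float64(0.0), np.float64(-0.0), np.float64(0.064)]
[0.6
[... 542 characters left out ...]
0), np.float64(0.064)]
[0.6, np.float64(-56.8), np.float64(8.1), np.float64(1.8), np.float64(0.0), np.float64(-0.0), np.float64(0.064)]
[0.6, np.float64(-0.0), np.float64(0.0), np.float64(20.0), np.float64(-0.0), np.float64(-0.0), np.float64(-0.0)]
[0.6, np.float64(-0.0), np.float64(0.0), np.float64(20.0), np.float64(-0.0), np.float64(-0.0), np.float64(-0.0)]
[0.6, np.float64(-0.0), np.float64(0.0), np.float64(20.0), np.float64(-0.0), np.float64(-0.0), np.float64(-0.0)]
[0.6, np.float64(-0.0), np.float64(0.0), np.float64(20.0), np.float64(-0.0), np.float64(-0.0), np.float64(-0.0)]
[0.6, np.float64(-0.0), np.float64(0.0), np.float64(20.0), np.float64(-0.0), np.float64(-0.0), np.float64(-0.0)]
```

Call:
{"op": "jog_arm", "data": {
  "increments": [
    [[0.6, -42, -39, 1, 0, 0, 0.064], [0.6, -44, -37, 1, 0, 0, 0.064], [0.6, -46, -34, 1, 0, 0, 0.064], [0.6, -49, -31, 1, 0, 0, 0.064], [0.6, -50, -27, 1, 0, 0, 0.064], [0.6, -52, -24, 1, 0, 0, 0.064], [0.6, -53, -21, 1, 0, 0, 0.064], [0.6, -55, -17, 1, 0, 0, 0.064], [0.6, -56, -14, 1, 0, 0, 0.064], [0.6, -56, -10, 1, 0, 0, 0.064]]
  ]
}}

```text
time_s: 3.15
position: [0.4752, 0.0549, 0.2166]
eef_rot: [[-0.525, 0.851, 0.005], [0.851, 0.525, 0.007], [0.004, 0.008, -1.0]]
force: [0.8, 1.0, -0.5]
finger_gap: 0.0553
```

```bash
sed -i 's/round(v,1) for v/round(float(v),1) for v/;s/round(v,3) for v/round(float(v),3) for v/' h.py
python3 - <<'E'
from bench import bot
from h import *
plan(bot,[(.6,(-.19,.019,.15),0,8),(.6,(-.19,.019,.1),0,2)])
E
```

```text
t 3.15 board [ 79.7  78.3 216.6] gap 0.055 F [ 0.8  1.  -0.5]
[0.6, -34.4, -3.2, 8.2, 0.001, -0.001, 0.038]
[0.6, -34.5, -1.9, 8.2, 0.001, -0.001, 0.038]
[0.6, -34.5, -0.5, 8.2, 0.001, -0.001, 0.038]
[0.6, -34.5, 0.8, 8.2, 0.001, -0.001, 0.038]
[0.6, -34.5, 2.1, 8.3, 0.001, -0.001, 0.038]
[0.6, -34.4, 3.5, 8.3, 0.001, -0.001, 0.038]
[0.6, -34.2, 4.8, 8.3, 0.001, -0.001, 0.038]
[0.6, -34.0, 6.1, 8.3, 0.001, -0.001, 0.038]
[0.6, -0.0, 0.0, 25.0, -0.0, -0.0, 0.0]
[0.6, -0.0, 0.0, 25.0, -0.0, -0.0, 0.0]
```

Call:
{"op": "jog_arm", "data": {
  "increments": [
    [[0.6, -37, -3, 8, 0, 0, 0.04], [0.6, -37, -2, 8, 0, 0, 0.04], [0.6, -37, 0, 8, 0, 0, 0.04], [0.6, -37, 1, 8, 0, 0, 0.04], [0.6, -36, 2, 8, 0, 0, 0.04], [0.6, -36, 4, 8, 0, 0, 0.04], [0.6, -36, 5, 8, 0, 0, 0.04], [0.6, -36, 6, 8, 0, 0, 0.04], [0.6, 0, 0, 25, 0, 0, 0], [0.6, 0, 0, 25, 0, 0, 0]]
  ]
}}

```text
time_s: 4.4
position: [0.6113, -0.2233, 0.1011]
eef_rot: [[-0.214, 0.977, 0.013], [0.977, 0.214, 0.005], [0.002, 0.014, -1.0]]
force: [0.0, 0.3, -0.7]
finger_gap: 0.0551
```

Run:
```python
from bench import bot
from h import *
plan(bot,[(.6,(-.19,.019,.04),0.17,10)])
for n in ["wrist"]:
    c=bot.camera(n); cv2.imwrite(f"pics/{n}1.png",c["frame"])
    for q in ["panel","panel_front","panel_back","panel_back_l","panel_back_r","fence_face","board"]:
        print(q,[(np.round(B(d["location"])*1000).tolist(),round(d["score"],2)) for d in bot.tip_of(n,q)])
    print(px(c,[W((0,-.15,.012)),W((0,.15,.012)),W((.117,0,.012)),W((0,0,.012))]))
```

```text
t 4.4 board [-223.1   13.6  101.1] gap 0.055 F [ 0.   0.3 -0.7]
[0.6, 3.3, -0.7, 6.1, 0.002, 0.017, -0.003]
[0.6, 3.2, -0.7, 6.2, 0.002, 0.017, -0.003]
[0.6, 3.1, -0.7, 6.2, 0.002, 0.017, -0.003]
[0.6, 3.0, -0.7, 6.3, 0.002, 0.017, -0.003]
[0.6, 2.9, -0.6, 6.3, 0.002, 0.017, -0.003]
[0.6, 2.8, -0.6, 6.4, 0.002, 0.017, -0.003]
[0.6, 2.7, -0.6, 6.4, 0.002, 0.017, -0.003]
[0.6, 2.6, -0.6, 6.5, 0.002, 0.017, -0.003]
[0.6, 2.4, -0.6, 6.5, 0.002, 0.017, -0.003]
[0.6, 2.3, -0.6, 6.5, 0.002, 0.017, -0.003]
panel [([-101.0, 16.0, 2.0], 0.69)]
panel_front []
panel_back [([-148.0, 30.0, 16.0], 0.87), ([-136.0, 74.0, 8.0], 0.76), ([-157.0, -19.0, 12.0], 0.75)]
panel_back_l [([-148.0, 30.0, 16.0], 0.87), ([-136.0, 74.0, 8.0], 0.76), ([-157.0, -19.0, 12.0], 0.75)]
panel_back_r [([-148.0, 30.0, 16.0], 0.87), ([-136.0, 74.0, 8.0], 0.76), ([-157.0, -19.0, 12.0], 0.75)]
fence_face [([-156.0, -20.0, 11.0], 0.32)]
board []
[[ 560.62301267 -141.09557073]
 [  89.94931301 -131.45307379]
 [ 322.181112   -369.56897951]
 [ 327.18349096 -141.38036631]]
```

View pics/wrist1.png

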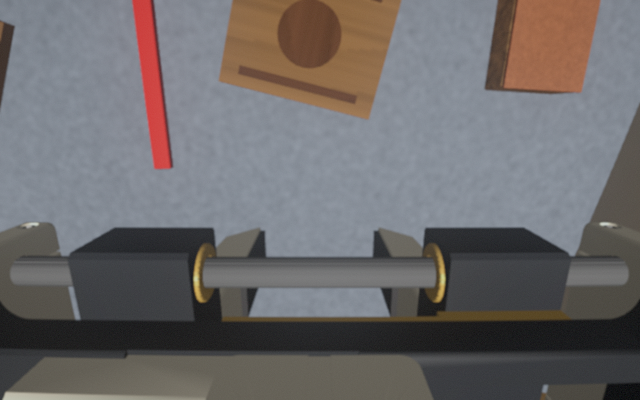

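The wrist view shows the panel at about (310,50) with its back edge running from (220,80) to (368,118). Each finger is clear of it, and this agrees with the first estimate. Next I lower the fingers and push.

Call:
{"op": "jog_arm", "data": {
  "increments": [
    [[0.65, 4, -1, 10, 0.002, 0.012, -0.003], [0.65, 4, -1, 10, 0.002, 0.012, -0.003], [0.65, 4, -1, 10, 0.002, 0.012, -0.003], [0.65, 3, -1, 10, 0.002, 0.012, -0.003], [0.65, 3, -1, 10, 0.002, 0.012, -0.003], [0.65, 2, -1, 10, 0.002, 0.012, -0.003], [0.65, 2, -1, 10, 0.002, 0.012, -0.003], [0.65, 2, -1, 10, 0.002, 0.012, -0.003], [0.65, 2, 0, 8, 0.002, 0.012, -0.003], [0.65, 2, 0, 5, 0.002, 0.012, -0.003]]
  ]
}}

```text
time_s: 6.05
position: [0.5963, -0.1899, 0.0058]
eef_rot: [[-0.245, 0.969, -0.035], [0.961, 0.248, 0.124], [0.129, -0.003, -0.992]]
force: [-0.4, 0.1, -0.4]
finger_gap: 0.0598
```

Run:
```python
from bench import bot
from h import *
plan(bot,[(.65,(-.19,.021,.0055),0.12,3),(.65,(-.11,.021,.0055),0.12,10)])
```

```text
t 6.05 board [-187.1   20.1    5.8] gap 0.06 F [-0.4  0.1 -0.4]
[0.65, -1.0, -0.3, -0.0, -0.001, -0.003, 0.002]
[0.65, -1.0, -0.3, -0.0, -0.001, -0.003, 0.002]
[0.65, -1.0, -0.3, -0.0, -0.001, -0.003, 0.002]
[0.65, 7.9, -0.0, 1.0, 0.0, -0.0, -0.0]
[0.65, 7.9, -0.0, 1.0, 0.0, -0.0, -0.0]
[0.65, 7.9, -0.0, 1.0, 0.0, -0.0, -0.0]
[0.65, 7.9, -0.0, 1.0, 0.0, -0.0, -0.0]
[0.65, 7.9, -0.0, 1.0, 0.0, -0.0, -0.0]
[0.65, 7.9, -0.0, 1.0, 0.0, -0.0, -0.0]
[0.65, 7.9, -0.0, 1.0, 0.0, -0.0, -0.0]
[0.65, 7.9, -0.0, 1.0, 0.0, -0.0, -0.0]
[0.65, 7.9, -0.0, 1.0, 0.0, -0.0, -0.0]
[0.65, 7.9, -0.0, 1.0, 0.0, -0.0, -0.0]
```

Call:
{"op": "jog_arm", "data": {
  "increments": [
    [[0.65, 8, 0, 1, 0, 0, 0], [0.65, 8, 0, 1, 0, 0, 0], [0.65, 8, 0, 1, 0, 0, 0], [0.65, 8, 0, 1, 0, 0, 0], [0.65, 8, 0, 1, 0, 0, 0], [0.65, 8, 0, 1, 0, 0, 0], [0.65, 8, 0, 1, 0, 0, 0], [0.65, 8, 0, 1, 0, 0, 0], [0.65, 7, 0, 1, 0, 0, 0], [0.65, 5, 0, 1, 0, 0, 0]]
  ]
}}

```text
time_s: 7.3
position: [0.5769, -0.1104, 0.0067]
eef_rot: [[-0.246, 0.969, -0.033], [0.961, 0.248, 0.124], [0.128, -0.001, -0.992]]
force: [0.3, -0.3, 1.9]
finger_gap: 0.0593
```

Run:
```python
from bench import bot
from h import *
plan(bot,[(.65,(-.100,.021,.0055),0.12,3)])
for n in ["top","scene"]:
    c=bot.camera(n)
    for d in bot.regions_of(n,"panel"):
        m=d["mask"].astype(np.uint8); cn=max(cv2.findContours(m,0,1)[0],key=cv2.contourArea).reshape(-1,2)
        P=[B(p)[:2]*1000 for p in onplane(c,cn,.014)]
        print(n,round(d["score"],2),cv2.minAreaRect(np.array(P,np.float32)))
    for q in ["panel_front","panel_back"]:
        print(q,[(np.round(B(d["location"])*1000).tolist(),round(d["score"],2)) for d in bot.tip_of(n,q)])
```

```text
t 7.3 board [-105.3   19.6    6.7] gap 0.059 F [ 0.3 -0.3  1.9]
[0.65, 1.7, -0.4, 0.6, -0.001, -0.003, 0.002]
[0.65, 1.7, -0.4, 0.6, -0.001, -0.003, 0.002]
[0.65, 1.7, -0.4, 0.6, -0.001, -0.003, 0.002]
top 0.58 ((-128.93724060058594, 303.24468994140625), (119.01676177978516, 144.35067749023438), 66.44083404541016)
top 0.55 ((-329.6371765136719, 406.2862548828125), (119.9006118774414, 143.22459411621094), 16.85679817199707)
top 0.49 ((-23.13099479675293, -17.81885528564453), (53.14312744140625, 30.20977210998535), 31.440494537353516)
panel_front [([-275.0, 427.0, 18.0], 0.8), ([-155.0, 250.0, 14.0], 0.72), ([-93.0, -144.0, -1.0], 0.72), ([-5.0, 26.0, 8.0], 0.45)]
panel_back [([-109.0, 359.0, 13.0], 0.9), ([-169.0, 386.0, 13.0], 0.88), ([-387.0, 392.0, 18.0], 0.73), ([-365.0, 330.0, 14.0], 0.73), ([-404.0, 453.0, 12.0], 0.63)]
scene 0.84 ((-46.387107849121094, 26.721805572509766), (119.27618408203125, 97.1972427368164), 89.1067886352539)
scene 0.59 ((-327.7249755859375, 408.99169921875), (119.3178482055664, 155.4003448486328), 16.396522521972656)
panel_front [([-277.0, 422.0, 12.0], 0.97), ([-3.0, 24.0, 9.0], 0.73), ([-151.0, 253.0, 12.0], 0.7)]
panel_back [([-386.0, 394.0, 13.0], 0.98), ([-96.0, 79.0, 11.0], 0.95), ([-163.0, 387.0, 14.0], 0.92), ([-95.0, 26.0, 12.0], 0.71), ([-91.0, -24.0, 8.0], 0.68), ([-109.0, 361.0, 11.0], 0.66), ([-402.0, 454.0, 11.0], 0.65), ([-49.0, 329.0, 14.0], 0.6), ([-368.0, 326.0, 15.0], 0.59), ([-451.0, 172.0, -2.0], 0.26)]
```

```bash
cat > lift.py <<'E'
from bench import bot
from h import *
V=np.array([[45,14],[45,7],[37,0],[-37,0],[-45,7],[-45,14]],float)
def pose(th):
    c,s=np.cos(th),np.sin(th); R=np.array([[c,s],[-s,c]]); Q=V@R.T
    Q[:,1]-=Q[:,1].min()          # rest on bench
    poly=np.vstack([Q,Q[:1]]); mx=-1e9   # rightmost part below 12 mm
    for a,b in zip(poly[:-1],poly[1:]):
        for f in np.linspace(0,1,200):
            p=a+f*(b-a)
            if p[1]<=12: mx=max(mx,p[0])
    Q[:,0]-=mx; return Q
def tcp(th,t,c=2.5):
    X=np.array([np.cos(t),np.sin(t)]);Z=np.array([np.sin(t),-np.cos(t)])
    return pose(th)[4]+c*Z-9.5*X
if __name__=="__main__":
    s=bot.read_state(); print(s["time_s"],np.round(B(s["position"])*1000,1),np.round(s["force"],1)); prev=None
    for d in range(0,100,5):
        p=tcp(np.radians(d),.12); print(d,np.round(p,1), None if prev is None else np.round(p-prev,1)); prev=p
E
python3 lift.py
```

```text
7.7 [-105.7   19.9    6.5] [-0.9  0.2 -0.2]
0 [-99.1   3.4] None
5 [-99.3  10.5] [-0.2  7.1]
10 [-98.9  17.5] [0.4 7. ]
15 [-97.9  24.4] [1.  6.9]
20 [-96.1  31. ] [1.8 6.6]
25 [-93.7  37.4] [2.4 6.4]
30 [-90.6  43.4] [3.1 6.1]
35 [-86.9  49.1] [3.7 5.7]
40 [-82.6  54.5] [4.3 5.3]
45 [-77.7  60. ] [4.9 5.6]
50 [-72.3  65.3] [5.4 5.3]
55 [-66.5  70.1] [5.9 4.8]
60 [-60.2  74.3] [6.3 4.2]
65 [-53.5  77.9] [6.7 3.6]
70 [-46.5  81. ] [7. 3.]
75 [-39.2  83.3] [7.3 2.4]
80 [-31.7  85. ] [7.5 1.7]
85 [-23.9  86. ] [7.7 1. ]
90 [-16.1  86.4] [7.8 0.3]
95 [-9.3 86.6] [6.8 0.3]
```

Call:
{"op": "jog_arm", "data": {
  "increments": [
    [[0.65, -0.5, 0, 1.5, 0, 0, 0], [0.65, -0.5, 0, 1.5, 0, 0, 0], [0.65, 2, 0, 0.2, 0, 0, 0], [0.65, 2, 0, 0.2, 0, 0, 0], [0.65, 2, 0, 0.2, 0, 0, 0], [0.65, 2, 0, 0.2, 0, 0, 0], [0.65, 2, 0, 0.2, 0, 0, 0], [0.65, 2, 0, 0.2, 0, 0, 0], [0.65, 3, 0, 0.4, 0, 0, 0], [0.65, 3, 0, 0.4, 0, 0, 0]]
  ]
}}

```text
time_s: 8.95
position: [0.5746, -0.1058, 0.0044]
eef_rot: [[-0.238, 0.971, -0.025], [0.965, 0.239, 0.109], [0.112, 0.002, -0.994]]
force: [2.0, -8.7, -1.0]
finger_gap: 0.06
```

```bash
python3 lift.py | head -1
```

```text
8.95 [-100.3   20.8    4.4] [ 2.  -8.7 -1. ]
```

Call:
{"op": "jog_arm", "data": {
  "increments": [
    [[0.65, 4.2, 0, -6.7, 0, 0, 0], [0.65, 4.7, 0, -6.1, 0, 0, 0], [0.65, 5.2, 0, -5.8, 0, 0, 0], [0.65, 5.6, 0, -5.2, 0, 0, 0], [0.65, 5.3, 0, -4.8, 0, 0, 0], [0.65, 5.9, 0, -4.3, 0, 0, 0], [0.65, 6.3, 0, -3.6, 0, 0, 0], [0.65, 6.8, 0, -3, 0, 0, 0], [0.65, 2, 0, 0, 0, 0, 0], [0.65, 2, 0, 0, 0, 0, 0]]
  ]
}}

```text
time_s: 10.2
position: [0.5713, -0.0928, 0.0563]
eef_rot: [[-0.222, 0.975, 0.0], [0.973, 0.222, 0.071], [0.07, 0.016, -0.997]]
force: [-0.2, -5.0, 3.2]
finger_gap: 0.0598
```

Run:
```python
from bench import bot
from h import *
s=bot.read_state();print(np.round(B(s["position"])*1000,1),s["force"])
c=bot.camera("scene"); u=px(c,W((0,.02,.03)))[0].astype(int);print(u)
cv2.imwrite("pics/s2.png",cv2.resize(c["frame"][u[1]-75:u[1]+75,u[0]-100:u[0]+100],None,fx=4,fy=4,interpolation=cv2.INTER_CUBIC))
```

```text
[-86.8  20.8  56.3] [-0.23353638 -5.00770085  3.18719344]
[308 218]
```

View pics/s2.png

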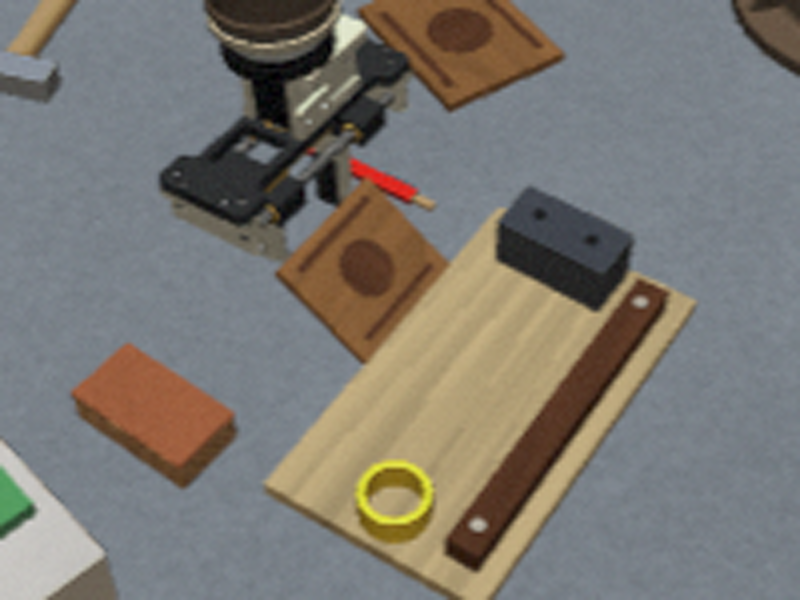

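The panel is tipped about 38°, with its lower edge against the step and both fingers behind it. I'll continue along the arc.

Call:
{"op": "jog_arm", "data": {
  "increments": [
    [[0.65, 6.5, 0, -3.8, 0, 0.008, 0], [0.65, 7, 0, -3.6, 0, 0.008, 0], [0.65, 7.2, 0, -3, 0, 0.008, 0], [0.65, 7.4, 0, -2.3, 0, 0.008, 0], [0.65, 7.6, 0, -1.6, 0, 0.008, 0], [0.65, 7.8, 0, -1, 0, 0.008, 0], [0.65, 7.8, 0, -0.4, 0, 0.008, 0], [0.65, 7.8, 0, 0.2, 0, 0.008, 0], [0.65, 5, 0, 0.3, 0, 0.008, 0], [0.65, 2, 0, 0.3, 0, 0, 0]]
  ]
}}

```text
time_s: 11.5
position: [0.5605, -0.0455, 0.0879]
eef_rot: [[-0.214, 0.977, 0.0], [0.969, 0.213, 0.126], [0.123, 0.027, -0.992]]
force: [-2.7, -3.9, 10.1]
finger_gap: 0.0596
```

Run:
```python
from bench import bot
from h import *
s=bot.read_state();print(np.round(B(s["position"])*1000,1),s["force"])
c=bot.camera("scene"); u=px(c,W((0,.02,.03)))[0].astype(int)
cv2.imwrite("pics/s3.png",cv2.resize(c["frame"][u[1]-75:u[1]+75,u[0]-100:u[0]+100],None,fx=4,fy=4,interpolation=cv2.INTER_CUBIC))
```

```text
[-38.3  19.8  87.9] [-2.73765209 -3.89561705 10.10489462]
```

View pics/s3.png

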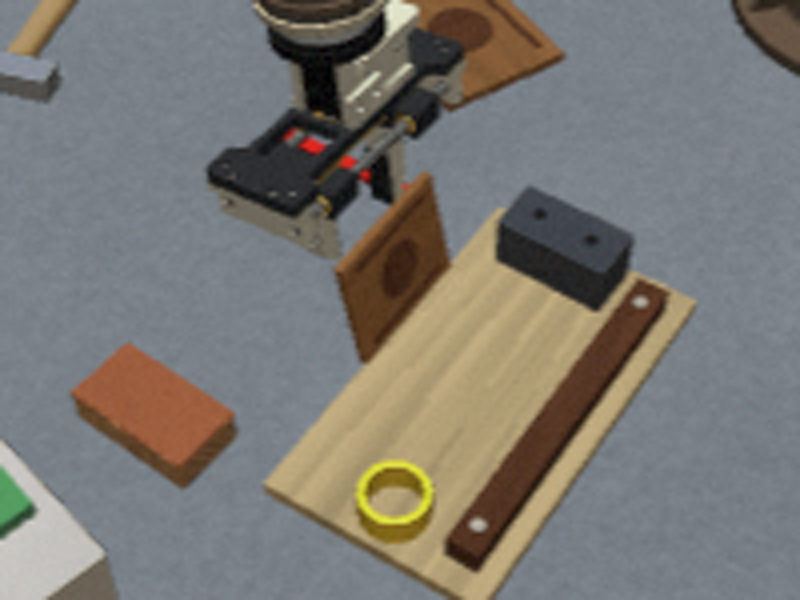

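The panel is near 77° and still square to the step. I'll push it over.

Call:
{"op": "jog_arm", "data": {
  "increments": [
    [[0.65, 7, 0, -0.5, 0, 0, 0], [0.65, 7, 0, 0, 0, 0, 0], [0.65, 7, 0, 0.3, 0, 0, 0], [0.65, 7, 0, 0.3, 0, 0, 0], [0.65, 7, 0, 0.5, 0, 0, 0], [0.65, 7, 0, 0.5, 0, 0, 0], [0.65, 7, 0, 0.8, 0, 0, 0], [0.65, 7, 0, 0.8, 0, 0, 0], [0.65, 5, 0, 0.8, 0, 0, 0], [0.65, 0, 0, 0, 0, 0, 0]]
  ]
}}

```text
time_s: 12.8
position: [0.5445, 0.0213, 0.0941]
eef_rot: [[-0.217, 0.976, -0.004], [0.968, 0.216, 0.131], [0.129, 0.025, -0.991]]
force: [-0.3, -1.2, 0.7]
finger_gap: 0.0592
```

Run:
```python
from bench import bot
from h import *
s=bot.read_state();print(np.round(B(s["position"])*1000,1),s["force"])
c=bot.camera("scene"); u=px(c,W((0,.02,.03)))[0].astype(int)
cv2.imwrite("pics/s4.png",cv2.resize(c["frame"][u[1]-75:u[1]+75,u[0]-100:u[0]+100],None,fx=4,fy=4,interpolation=cv2.INTER_CUBIC))
```

```text
[30.3 19.3 94.1] [-0.33882519 -1.15668082  0.67017361]
```

View pics/s4.png

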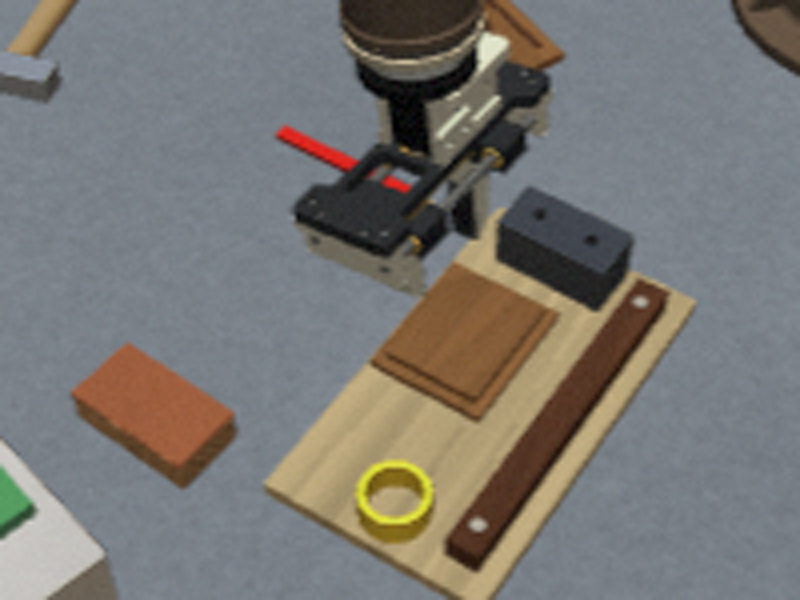

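The panel is flipped, plain side up on the board, at about (465,340) in the crop. I'll retreat behind it, lower the fingers and push.

Run:
```python
from bench import bot
from h import *
plan(bot,[(.65,(-.045,.021,.1),0.0,4),(.65,(-.045,.021,.0155),0,6)])
```

```text
t 12.85 board [30.  19.3 94.1] gap 0.06 F [ 0.   0.6 -0. ]
[0.65, -18.4, 0.1, -3.9, 0.007, -0.032, -0.006]
[0.65, -18.5, -0.0, -3.3, 0.007, -0.032, -0.006]
[0.65, -18.6, -0.2, -2.7, 0.007, -0.032, -0.006]
[0.65, -18.7, -0.3, -2.1, 0.007, -0.032, -0.006]
[0.65, 0.0, -0.0, 14.1, -0.0, 0.0, 0.0]
[0.65, 0.0, -0.0, 14.1, -0.0, 0.0, 0.0]
[0.65, 0.0, -0.0, 14.1, -0.0, 0.0, 0.0]
[0.65, 0.0, -0.0, 14.1, -0.0, 0.0, 0.0]
[0.65, 0.0, -0.0, 14.1, -0.0, 0.0, 0.0]
[0.65, 0.0, -0.0, 14.1, -0.0, 0.0, 0.0]
```

Call:
{"op": "jog_arm", "data": {
  "increments": [
    [[0.65, -18.5, 0, -4, 0.007, -0.032, -0.006], [0.65, -18.5, 0, -3, 0.007, -0.032, -0.006], [0.65, -18.5, 0, -3, 0.007, -0.032, -0.006], [0.65, -18.5, 0, -2, 0.007, -0.032, -0.006], [0.65, 0, 0, 13, 0, 0, 0], [0.65, 0, 0, 13, 0, 0, 0], [0.65, 0, 0, 13, 0, 0, 0], [0.65, 0, 0, 13, 0, 0, 0], [0.65, 0, 0, 13, 0, 0, 0], [0.65, 0, 0, 10, 0, 0, 0]]
  ]
}}

```text
time_s: 14.1
position: [0.562, -0.0589, 0.02]
eef_rot: [[-0.241, 0.971, -0.002], [0.971, 0.241, -0.01], [-0.009, -0.004, -1.0]]
force: [0.8, -0.4, -0.6]
finger_gap: 0.0597
```

```bash
cat > look.py <<'E'
from bench import bot
from h import *
for n in ["scene","top"]:
    c=bot.camera(n)
    for q in ["panel","panel_back","panel_front","fence_face","board"]:
        print(n,q,[(np.round(B(d["location"])*1000).tolist(),round(d["score"],2)) for d in bot.tip_of(n,q) if -60<B(d["location"])[0]<180 and abs(B(d["location"])[1])<130])
    for d in bot.regions_of(n,"panel")+bot.regions_of(n,"board"):
        m=d["mask"].astype(np.uint8); cn=max(cv2.findContours(m,0,1)[0],key=cv2.contourArea).reshape(-1,2)
        r=cv2.minAreaRect(np.array([B(p)[:2]*1000 for p in onplane(c,cn,.019)],np.float32)); 
        if abs(r[0][1])<100: print(n,round(d["score"],2),np.round(np.hstack([r[0],r[1],r[2]]),1))
E
python3 look.py;python3 - <<'E'
from bench import bot
from h import *
plan(bot,[(.65,(-.045,.022,.0155),0.0,3),(.65,(.015,.022,.0155),0,10)])
E
```

```text
scene panel [([52.0, 26.0, 28.0], 0.94), ([-130.0, 305.0, -2.0], 0.65), ([4.0, 24.0, 15.0], 0.51), ([95.0, 26.0, 16.0], 0.4)]
scene panel_back [([-165.0, 383.0, 16.0], 0.87), ([94.0, 25.0, 17.0], 0.86), ([-46.0, 327.0, 14.0], 0.66), ([95.0, -25.0, 12.0], 0.65), ([-108.0, 360.0, 13.0], 0.58)]
scene panel_front [([4.0, 25.0, 13.0], 0.83), ([-153.0, 252.0, 11.0], 0.77), ([94.0, 78.0, 14.0], 0.55), ([69.0, 120.0, 12.0], 0.4)]
scene fence_face [([125.0, 2.0, 20.0], 0.77)]
scene board [([-3.0, -3.0, -3.0], 0.78)]
scene 0.86 [ 49.8  25.5  90.9 111.5   0.8]
scene 0.89 [ 89.6  -4.5 301.9 171.3  89.7]
top panel [([-330.0, 408.0, -2.0], 0.93), ([-133.0, 305.0, -5.0], 0.65)]
top panel_back [([-48.0, 331.0, 20.0], 0.92), ([-405.0, 457.0, 8.0], 0.86), ([-366.0, 328.0, 14.0], 0.83), ([-384.0, 390.0, 13.0], 0.73), ([-111.0, 357.0, 12.0], 0.71), ([-168.0, 384.0, 19.0], 0.65)]
top panel_front [([-156.0, 251.0, 14.0], 0.94), ([-275.0, 422.0, 13.0], 0.83)]
top fence_face [([130.0, 0.0, 18.0], 0.87)]
top board []
top 0.64 [ 8.440e+01 -5.570e+01  1.690e+02  1.811e+02  1.000e-01]
top 0.33 [447.6 -99.3  58.6  97.9  42.6]
t 14.9 board [-51.9  21.3  21.2] gap 0.06 F [-0.1 -0.3 -0.5]
[0.65, 2.3, -0.2, 1.9, -0.001, 0.003, -0.0]
[0.65, 2.3, -0.2, 1.9, -0.001, 0.003, -0.0]
[0.65, 2.3, -0.2, 1.9, -0.001, 0.003, -0.0]
[0.65, 6.0, 0.0, -0.0, 0.0, -0.0, 0.0]
[0.65, 6.0, 0.0, -0.0, 0.0, -0.0, 0.0]
[0.65, 6.0, 0.0, -0.0, 0.0, -0.0, 0.0]
[0.65, 6.0, 0.0, -0.0, 0.0, -0.0, 0.0]
[0.65, 6.0, 0.0, -0.0, 0.0, -0.0, 0.0]
[0.65, 6.0, 0.0, -0.0, 0.0, -0.0, 0.0]
[0.65, 6.0, 0.0, -0.0, 0.0, -0.0, 0.0]
[0.65, 6.0, 0.0, -0.0, 0.0, -0.0, 0.0]
[0.65, 6.0, 0.0, -0.0, 0.0, -0.0, 0.0]
[0.65, 6.0, 0.0, -0.0, 0.0, -0.0, 0.0]
```

Call:
{"op": "jog_arm", "data": {
  "increments": [
    [[0.65, 2, 0, 2.5, 0, 0, 0], [0.65, 2, 0, 2, 0, 0, 0], [0.65, 6, 0, 1, 0, 0, 0], [0.65, 7, 0, 0, 0, 0, 0], [0.65, 7, 0, 0, 0, 0, 0], [0.65, 7, 0, 0, 0, 0, 0], [0.65, 7, 0, 0, 0, 0, 0], [0.65, 7, 0, 0, 0, 0, 0], [0.65, 7, 0, 0, 0, 0, 0], [0.65, 7, 0, 0, 0, 0, 0]]
  ]
}}

```text
time_s: 16.15
position: [0.5472, 0.0022, 0.0148]
eef_rot: [[-0.241, 0.971, -0.001], [0.971, 0.241, -0.01], [-0.009, -0.003, -1.0]]
force: [0.6, -1.6, 1.3]
finger_gap: 0.0595
```

Run:
```python
from bench import bot
from h import *
plan(bot,[(.65,(.0305,.022,.0155),0,10)])
```

```text
t 16.15 board [11.1 21.2 14.8] gap 0.059 F [ 0.6 -1.6  1.3]
[0.65, 1.9, -0.1, -0.1, -0.0, 0.001, -0.0]
[0.65, 1.9, -0.1, -0.1, -0.0, 0.001, -0.0]
[0.65, 1.9, -0.1, -0.1, -0.0, 0.001, -0.0]
[0.65, 1.9, -0.1, -0.1, -0.0, 0.001, -0.0]
[0.65, 1.9, -0.1, -0.1, -0.0, 0.001, -0.0]
[0.65, 1.9, -0.1, -0.1, -0.0, 0.001, -0.0]
[0.65, 1.9, -0.1, -0.1, -0.0, 0.001, -0.0]
[0.65, 1.9, -0.1, -0.1, -0.0, 0.001, -0.0]
[0.65, 1.9, -0.1, -0.1, -0.0, 0.001, -0.0]
[0.65, 1.9, -0.1, -0.1, -0.0, 0.001, -0.0]
```

Call:
{"op": "jog_arm", "data": {
  "increments": [
    [[0.65, 3, 0, 0, 0, 0, 0], [0.65, 3, 0, 0, 0, 0, 0], [0.65, 3, 0, 0, 0, 0, 0], [0.65, 3, 0, 0, 0, 0, 0], [0.65, 3, 0, 0, 0, 0, 0], [0.65, 3, 0, 0, 0, 0, 0], [0.65, 3, 0, 0, 0, 0, 0], [0.65, 3, 0, 0, 0, 0, 0], [0.65, 3, 0, 0, 0, 0, 0], [0.65, 3, 0, 0, 0, 0, 0]]
  ]
}}

```text
time_s: 17.4
position: [0.5429, 0.0198, 0.0155]
eef_rot: [[-0.232, 0.973, 0.007], [0.972, 0.232, -0.024], [-0.025, 0.001, -1.0]]
force: [2.0, -8.9, -0.3]
finger_gap: 0.0601
```

```bash
python3 look.py | grep -v top
python3 - <<'E'
from bench import bot
from h import *
plan(bot,[(.65,(.0305,.022,.0155),0,1)])
print(bot.read_state()["moment"])
E
```

```text
scene panel [([85.0, 26.0, 27.0], 0.74), ([-327.0, 405.0, -0.0], 0.65)]
scene panel_back [([133.0, -25.0, 12.0], 0.8), ([-387.0, 392.0, 14.0], 0.74), ([131.0, 78.0, 19.0], 0.69), ([132.0, 27.0, 16.0], 0.64), ([-109.0, 361.0, 13.0], 0.6), ([-367.0, 326.0, 16.0], 0.59), ([-404.0, 456.0, 15.0], 0.57), ([-48.0, 328.0, 12.0], 0.48)]
scene panel_front [([42.0, 26.0, 19.0], 0.77), ([-277.0, 422.0, 14.0], 0.68), ([-151.0, 253.0, 12.0], 0.65)]
scene fence_face [([130.0, 4.0, 18.0], 0.61)]
scene board [([-2.0, -0.0, -2.0], 0.92)]
scene 0.63 [ 84.6  25.7 114.4  86.2  89.5]
scene 0.71 [ 8.900e+01 -4.800e+00  1.717e+02  3.024e+02  2.000e-01]
t 18.2 board [29.3 21.2 15.5] gap 0.06 F [ 1.7 -9.4  0. ]
[0.65, 1.2, -0.9, 0.0, 0.001, 0.025, -0.01]
[-2.27276806 -0.39622722  0.29391199]
```

The panel is against the fence with about 9 N. One more firm press to square it, then I back off.

Call:
{"op": "jog_arm", "data": {
  "increments": [
    [[0.65, 4, 0, 0, 0, 0, 0], [0.65, 5, 0, 0, 0, 0, 0], [0.65, 5, 0, 0, 0, 0, 0], [0.65, 5, 0, 0, 0, 0, 0], [0.65, 2, 0, 0, 0, 0, 0], [0.65, -1, 0, 0, 0, 0, 0], [0.65, -4, 0, 0, 0, 0, 0], [0.65, -10, 0, 0, 0, 0, 0], [0.65, -20, 0, 0, 0, 0, 0], [0.65, -30, 0, -5, 0, 0, 0]]
  ]
}}

```text
time_s: 19.45
position: [0.5566, -0.0428, 0.0243]
eef_rot: [[-0.223, 0.975, 0.016], [0.974, 0.224, -0.045], [-0.048, 0.005, -0.999]]
force: [-0.1, -0.3, 1.1]
finger_gap: 0.0597
```

Call:
{"op": "jog_arm", "data": {
  "increments": [
    [[0.65, -30, 0, -20, 0, 0, 0], [0.65, -30, 0, -30, 0, 0, 0], [0.65, -20, 0, -40, 0, 0, 0], [0.65, -10, 0, -40, 0, 0, 0], [0.65, -10, 0, -30, 0, 0, 0], [0.65, 0, 0, 0, 0, 0, 0], [0.65, 0, 0, 0, 0, 0, 0], [0.65, 0, 0, 0, 0, 0, 0], [0.65, 0, 0, 0, 0, 0, 0], [0.65, 0, 0, 0, 0, 0, 0]]
  ]
}}

```text
time_s: 20.7
position: [0.5744, -0.1411, 0.1916]
eef_rot: [[-0.219, 0.976, 0.01], [0.975, 0.219, -0.045], [-0.046, 0.0, -0.999]]
force: [-0.8, 0.5, 0.3]
finger_gap: 0.0595
```

```bash
python3 look.py
python3 - <<'E'
from bench import bot
from h import *
s=bot.read_state(); print(B(s["position"]),s["force"],s["time_s"])
for q in ["weight","tape","sandblock","pencil"]: print(q,[(np.round(d["location"],3).tolist(),round(d["score"],2)) for d in bot.tip_of("top",q)])
a=[]
for n,k in [("scene",4),("top",4)]:
    c=bot.camera(n); u=px(c,W((.09,.02,.02)))[0].astype(int)
    a.append(cv2.resize(c["frame"][u[1]-70:u[1]+70,u[0]-48:u[0]+48],None,fx=k,fy=k,interpolation=cv2.INTER_CUBIC))
cv2.imwrite("pics/f.png",np.hstack(a))
E
```

```text
scene panel [([-129.0, 305.0, -1.0], 0.84), ([85.0, 26.0, 27.0], 0.76), ([133.0, -24.0, 15.0], 0.66), ([-327.0, 408.0, 1.0], 0.5), ([487.0, 149.0, 6.0], 0.25)]
scene panel_back [([-109.0, 360.0, 15.0], 0.78), ([131.0, 22.0, 16.0], 0.65), ([-48.0, 328.0, 12.0], 0.63), ([-403.0, 452.0, 12.0], 0.63), ([-163.0, 384.0, 14.0], 0.56)]
scene panel_front [([41.0, 27.0, 13.0], 0.83), ([-277.0, 424.0, 15.0], 0.67), ([-151.0, 254.0, 9.0], 0.58)]
scene fence_face [([130.0, 3.0, 20.0], 0.82)]
scene board [([-1.0, 2.0, 0.0], 0.96)]
scene 0.86 [ 81.8  27.1 122.2  89.1  88.6]
scene 0.8 [ 9.020e+01 -2.100e+00  1.739e+02  3.104e+02  2.000e-01]
top panel [([86.0, 31.0, 26.0], 0.78), ([-330.0, 407.0, -0.0], 0.61), ([-132.0, 300.0, -2.0], 0.58)]
top panel_back [([129.0, 74.0, 12.0], 0.96), ([-167.0, 385.0, 18.0], 0.93), ([-365.0, 327.0, 16.0], 0.92), ([-388.0, 389.0, 14.0], 0.91), ([-49.0, 330.0, 15.0], 0.71), ([127.0, -24.0, 16.0], 0.68), ([-109.0, 357.0, 11.0], 0.68), ([-402.0, 453.0, 11.0], 0.67), ([133.0, 24.0, 11.0], 0.62)]
top panel_front [([-275.0, 425.0, 15.0], 0.61), ([133.0, 25.0, 14.0], 0.22)]
top fence_face [([128.0, 3.0, 17.0], 0.62), ([-451.0, 171.0, -2.0], 0.15)]
top board [([71.0, 127.0, 11.0], 0.26)]
top 0.75 [ 83.7  25.7 113.7  95.6  88.6]
top 0.89 [ 84.    2.6 172.4 301.1   0. ]
[-0.13482423  0.029264    0.19218063] [ 0.05849621 -0.21661669 -0.42845087] 21.5
weight [([0.434, 0.035, 0.012], 0.59)]
tape [([0.662, 0.107, 0.011], 0.61)]
sandblock [([0.737, -0.057, 0.001], 0.81)]
pencil [([0.472, -0.159, 0.003], 0.49)]
```

View pics/f.png

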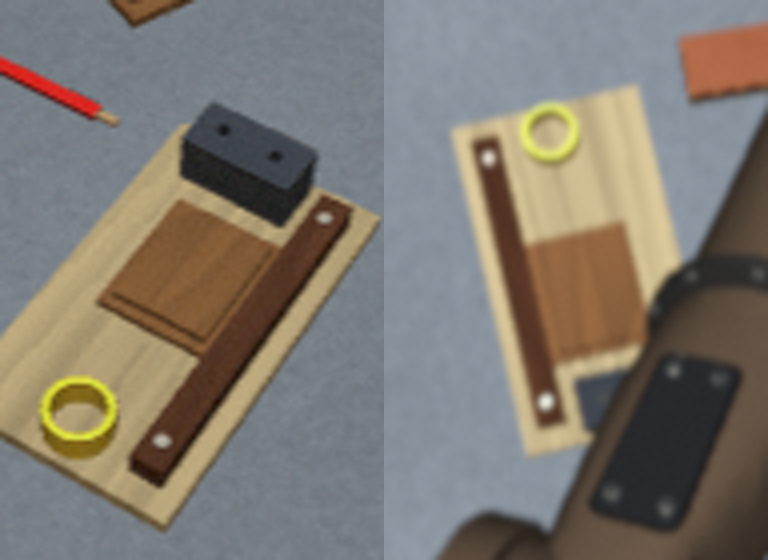

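The picture shows the panel plain side up with its leading edge flat along the whole fence face. The weight, tape, sanding block and pencil have not moved, and the arm is clear. I'll hand it in.

```bash
python3 -c "
from bench import bot
print(bot.finish_job())"
```

```text
the job is handed in; nothing more can be done
None
```

The small panel is flipped inlaid side down on the board, and its leading edge rests against the fence. I never gripped it. With two fingertips I pushed it square to the board's edge, tipped it up, tipped it over, and slid it to the fence with a final firm press. I handed the job in at about 22 s of the 61 s allowed.

**Last checks:**
- **Position:** the detectors put the panel's leading edge at x ≈ 127–133 mm, against a fence at 130 mm. The last picture shows no gap along the fence.
- **Squareness:** outlines from both cameras put the panel within about 1.5° of the board, which is as fine as they can measure. Under the final press the tool had turned about 1° from my board-angle estimate, so that estimate may be slightly off.
- **Force:** contact forces I read stayed near 10 N, though I did not read the force during the final press itself.
- **Bystanders:** the weight, tape, sanding block and pencil read within about 5 mm of where they started. I did not re-measure the hammer, caliper or glue, but no move went near them at bench height.
- **Disagreement:** a few low-score detections contradicted this, such as one placing the panel's front edge at the fence. I discounted them because the picture showed otherwise.

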